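Set the speed selector and start the controller

TASK

Set the bench speed controller to speed five and start it: push the pointer of its rotary selector round with the fingertips, click by click, until it rests at the fifth mark counted from the smallest, and only then press the round start button fully down and let it come back up. Only push gently, never taking the selector between the fingers; do not press the square stop button, and leave the tin, the tape roll and the pry tool where they are.

Things in the scene. Friction and masses are not known exactly. Their poses are not given: they have to be found in the camera images.
- selector (a joint): Angle of the rotary selector, rad: 0 = first (smallest) mark, growing clockwise seen from above. Seven click positions 0.524 rad (30 degrees) apart (fifth: 2.094), stops 0.12 rad beyond first and last. Starts in the first to third. Resists with up to 0.1 N m between clicks (3 N at 40 mm), snaps into the nearest position once past half-way and stays there; can be turned back
- selector_axis (a point): On the selector's axis at the panel's surface (62 mm above the bench). z up; y along the pointer to its tip, turning with it; clockwise pushes go to its +x. Black hub 32 mm across, 26 mm high, with a black pointer wing 12 mm thick, 3 to 25 mm above the panel, reaching 55 mm from the axis. Marks: seven flat light discs, growing clockwise from 5 to 13 mm across, 67 mm from the axis
- pointer_tip (a point): The outer end of the selector's pointer, 55 mm from its axis, half-way up the wing (14 mm above the panel)
- round_top (a point): Centre of the top of the round start button, black, 30 mm in diameter, standing 15 mm above the panel in a light round collar 4 mm high. It goes straight down
- round_button (a joint): Travel of the start button, m: 0 = up, 0.006 = fully down. A spring brings it back: 2 N to start it moving, 5 to 6 N to hold it fully down
- square_top (a point): Centre of the top of the square stop button, black, 26 x 26 mm, like the round one otherwise, 77 mm from it towards the robot's side of the panel; not to be pressed
- square_button (a joint): Travel of the stop button, m: 0 = up, 0.006 = fully down
- controller: Speed controller, a grey box 160 mm (x, front to back) by 260 mm (y) by 62 mm high with a flat dark panel on top, fixed to the bench; origin at the centre of its underside, x away from the robot, y left, z up. Selector axis at x -22, y +52 mm; start button at x +35, y -85; stop button at x -42, y -85
- clip_tin: Open light-metal tin of clips, 68 mm in diameter, 48 mm high, loose, left of the controller; origin at the centre of its underside
- tape_roll: Roll of masking tape lying flat, 101 mm in diameter, 25 mm high, loose, right of the controller; origin at the centre of its underside
- pry_tool: Flat pry tool (trim lever), 28 x 195 x 9 mm, loose, in front of the controller; origin at the centre of its underside

How it is judged:
On the way, in this order (a step that is already met when the one before it is completed fails the run):
1. the selector rests at the fifth position (value of joint selector between 1.974 and 2.214 rad and velocity of joint selector between -0.1 and 0.1 rad/s), for 0.3 s.
2. the round start button is pressed fully down with the selector at the fifth position (value of joint selector between 1.974 and 2.214 rad and value of joint round_button above 0.0045 m), for 0.05 s.
At the end, for the whole second after the job is handed in: the selector rests at the fifth position (2.094 rad, within 0.12), both buttons are up (within 1 mm), and the tin, the tape roll and the pry tool are within 15 mm of where they stood (all of step 1 and value of joint each of round_button, square_button below 0.001 m and distance of each of clip_tin, tape_roll, pry_tool from where it was at the start of the episode below 0.015 m); the robot touches nothing.
It fails at once if the start button is pressed (more than 3 mm) while the selector is not at the fifth position (value of joint round_button above 0.003 m and not (value of joint selector between 1.974 and 2.214 rad)).
It fails at once if the stop button is pressed (more than 2 mm) (value of joint square_button above 0.002 m).
It fails at once if the selector is taken between the fingers (the grasp point lies inside it while the fingers touch it) (x of the grasp point in the frame of selector_axis between -0.008 and 0.008 m and y of the grasp point in the frame of selector_axis between -0.02 and 0.065 m and z of the grasp point in the frame of selector_axis below 0.034 m and contact force between the fingers and selector above 1 N).
It fails at once if the selector is pushed with more than 25 N or the start button with more than 40 N (contact force between the fingers and selector above 25 N or contact force between the fingers and round_button above 40 N).
It fails at once if the tin, the tape roll or the pry tool is moved by more than 15 mm or lifted (distance of any of clip_tin, tape_roll, pry_tool from where it was at the start of the episode above 0.015 m).
It also fails if it takes over 56 s, if anything falls off the work surface, if the arm or the gripper's body presses on something with over 40 N, if the wrist force passes 120 N, or if a joint passes its speed limit or range.

ROBOT

A 6-joint arm with a two-finger parallel gripper is mounted at the origin on a cart in front of the work surface, level with it; the furniture and walls round the work are solid. World frame = base frame: x ahead of the robot, y to its left, z up, the work surface at z = 0. Lengths are in m, angles in rad, forces in N, time in s.
With the tool pointing down it reaches from about 0.25 to 0.775 m from the base axis. Payload 4 kg.
Tool frame: the origin (TCP) lies at the very end of the fingers, on their centre line; the grasp point (between the pads) lies 19 mm behind it (robot.hold_point_z is the distance from the TCP to the grasp point, in m); z points along the fingers, y is the line along which they close (so a half turn about z gives the same grasp; the last joint's range is limited). The gripper opens to 94 mm and grips with 3 to 60 N. Pads are 16 mm wide; open, the fingers measure 119 mm over their backs; the gripper's body (75 mm by 177 mm) begins 78 mm behind the grasp point.
Start: joints at [-1.373, 0.087, 1.371, -0, 1.684, -0.103], TCP at [0.163, -0.525, 0.206] pointing down, gripper open.
Joint ranges: [-3.1, 3.1], [-0.76, 2.03], [0.27, 2.55], [-1.08, 4.22], [0.17, 2.65], [-2.57, 2.57]. Speed limits (rad/s): [2.79, 2.79, 3.14, 3.14, 3.14, 3.14].

INTERFACE

Orientations are given as [roll, pitch, yaw] about the fixed x, y, z axes, in that order (R = Rz(yaw) Ry(pitch) Rx(roll)).
In Python, from bench import robot gives the robot as it stands.
- The arm moves only by the tool carry_out, never from a script. Its argument "steps" is a list of rows, each a list of 3 entries, a list of its own where there are three numbers: the shift along the tool's x, y, z in m, then the turn about the tool's z in units of 10 degrees (1.0 is 10 degrees), then the closure, from -1 (fully open) to 1 (shut). In form: [[[tx, ty, tz], roll, jaw], ...]. A call has 1 to 10 rows; each row is the pose to reach, as a shift and turn from the pose commanded when the call began, along the tool's axes at that moment; what a row does not reach only later rows make up. A row lasts 1/8 s, in which the tool goes at most 62.5 mm and 10.7 degrees, less where a joint would pass 70% of its speed; a pose out of reach is approached as far as the arm can. A call with a gripper value outside its range is refused whole. The fingers move at their own pace and stop on an object; the grip force is fixed at half the most. Time passes only in rows, so rows that repeat a pose let the fingers close. It gives the time, the measured TCP pose, the force, the opening and the grip force at its end, in the units of the state.
- robot.get_obs(): the state, without advancing time (a new reading comes with each control period).
- robot.snapshot(name): name is "side" or "top" or "wrist"; returns a dict with "image" (384x512x3 uint8, red, green, blue), "z_map" (384x512 float32, m along the optical axis (not along the pixel's ray), 0 where there is no reading), "mtx" (3x3 intrinsics, pixels), "R" (3x3) and "t" (3): a world point X has camera coordinates R X + t. Camera axes: x right, y down, z forward; pixel columns grow to the right and rows downward; lengths in m; the calibration is good to about 2 mm. A picture is of the moment at which its call begins.
- robot.close_job(): hands the job in; it is judged then, once.
The state is a dict: "time": time; "joint_positions": joint angles; "qvel": joint speeds; "joint_torque": joint torques, N m; "tool_pos": TCP position; "ee_rot": TCP orientation; "wrist_force": force on the tool from outside, world axes, zero at the start; "wrist_torque": the same for the moment, N m; "width": finger opening in m; "finger_force": force on a finger pad.
Only numpy, scipy, OpenCV 4.12 (cv2) and the standard library are available. Lean on these libraries where they do the work, as an engineer would, in place of code of your own. Each camera call takes 0.05 s, during which the arm holds its last target. There are 200 camera calls.

## Working session

There is one attempt and no reset: what is moved stays moved. The work goes in short steps, Python scripts to look and compute and a tool call to move; the robot and the scene stay as the last step left them, time stands still between calls to the robot, and variables do not carry over. Pictures are saved under pics/ and viewed, at most 10 in all, crops included, and the job is handed in when it is done.

Besides the shell and the picture viewer there is one more tool, called after "Request:" as a command line: name --argument value ..., lists and objects as JSON in quotes. carry_out: Moves the arm, as the interface text tells. Its arguments: {"type":"object","properties":{"steps":{"type":"array","items":{"type":"array"}}},"required":["steps"]}

```bash
mkdir -p pics; cat > h.py <<'E'
from bench import robot
import numpy as np, cv2
def snap(n,f=None):
    s=robot.snapshot(n)
    if f: cv2.imwrite(f,s["image"][:,:,::-1])
    return s
def px(s,u,v,z=None):
    K,R,t=s["mtx"],s["R"],s["t"]
    d=np.linalg.inv(K)@[u,v,1]; c=-R.T@t; r=R.T@d
    if z is None: k=float(s["z_map"][int(v),int(u)])
    else: k=(z-c[2])/r[2]
    return c+k*r
E
python3 - <<'E'
from h import *
import pickle
s=snap("top","pics/top.png"); pickle.dump(s,open("top.pkl","wb"))
print(robot.get_obs())
E
```

```text
{'time': 0.05, 'joint_positions': array([-1.37309820e+00,  8.79624544e-02,  1.37221722e+00, -2.06944124e-05,
        1.68362129e+00, -1.03124838e-01]), 'qvel': array([-1.36729411e-05,  7.69032399e-04, -6.77427860e-04,  2.05918526e-03,
        8.06663206e-04,  1.63132328e-03]), 'joint_torque': array([ 8.67518029e-04, -3.41545236e+01, -3.03593552e+01,  7.20518106e-02,
        3.05555505e-02, -9.50710410e-05]), 'tool_pos': array([ 0.16283625, -0.52477036,  0.20431891]), 'ee_rot': array([-3.13939395e+00, -2.06869841e-04,  3.00820427e-01]), 'wrist_force': array([ 1.39582313, -0.63420437, -0.43271443]), 'wrist_torque': array([ 0.01370212, -0.00913081,  0.027012  ]), 'finger_force': 0.0, 'width': 0.09384688717552907}
```

View pics/top.png

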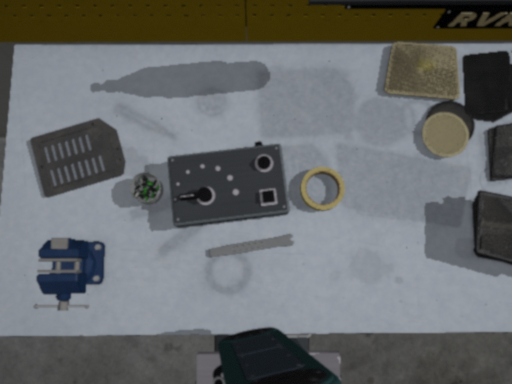

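The controller is near (228,185), slightly turned. The tin is at (147,188), the tape at (322,188) and the pry tool at (250,245). The selector hub is near (205,196), with its pointer to the left.

```bash
python3 - <<'E'
import pickle; from h import *
s=pickle.load(open("top.pkl","rb"))
c=s["image"][138:235,125:297,::-1]
cv2.imwrite("pics/c.png",cv2.resize(c,None,fx=4.6,fy=4.6,interpolation=cv2.INTER_CUBIC))
for n,p,z in [("hub",(204.5,195.5),.088),("round",(263.5,162.5),.077),("sq",(267.5,197),.077),("tin",(147,188),.02),("tape",(322.5,188.5),.0125)]: print(n,px(s,*p,z))
E
```

```text
hub [0.4901158 0.1365259 0.088    ]
round [0.56509677 0.00854104 0.077     ]
sq [0.48788998 0.00059108 0.077     ]
tin [0.52022764 0.27634273 0.02      ]
tape [ 0.51808437 -0.12975332  0.0125    ]
```

View pics/c.png

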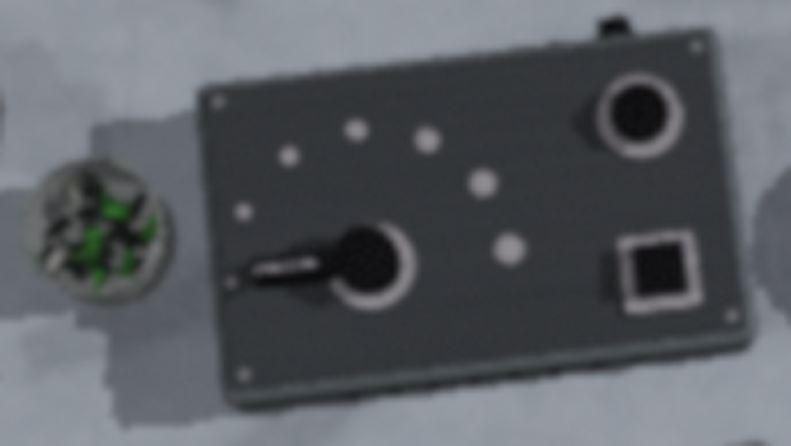

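The panel is clear in the crop. The pointer rests at the smallest mark (232,283). The marks run clockwise from there: (244,211), (289,155), (357,130), fifth (428,139), (483,183), (510,249).

```bash
python3 - <<'E'
import pickle; from h import *
from scipy.optimize import least_squares
s=pickle.load(open("top.pkl","rb"))
m=np.array([(232,283),(244,211),(289,155),(357,130),(428,139),(483,183),(510,249)])/4.6+[125,138]-.4
P=np.array([px(s,*q,.062)[:2] for q in m])
k=np.arange(7)*np.pi/6
f=lambda p:(p[:2]+.067*np.c_[np.cos(p[2]-k),np.sin(p[2]-k)]-P).ravel()
r=least_squares(f,[.49,.137,1.67]); print(r.x, np.abs(r.fun).max())
for n,p,z in [("round",(640,114),.077),("sq",(660,269),.077),("collar",(641,115),.066)]: print(n,px(s,*(np.array(p)/4.6+[125,138]-.4),z))
E
```

```text
[0.49528951 0.13756509 1.68623558] 0.0006730294831122641
round [0.56535993 0.0080302  0.077     ]
sq [ 0.48991807 -0.00069136  0.077     ]
collar [0.56757411 0.00727198 0.066     ]
```

Request:
carry_out --steps '[[[0.05,-0.058,0],0.2,1],[[0.1,-0.116,0],0.4,1],[[0.15,-0.173,0],0.6,1],[[0.2,-0.231,0],0.8,1],[[0.25,-0.289,0],1.06,1],[[0.3,-0.347,0],1.06,1],[[0.35,-0.405,0],1.06,1],[[0.4,-0.462,0],1.06,1],[[0.45,-0.52,0],1.06,1],[[0.4955,-0.578,0],1.06,1]]'

```text
time: 1.3
tool_pos: [0.4126, 0.0498, 0.205]
ee_rot: [3.141, 0.0, 0.116]
wrist_force: [1.3, -0.6, 1.0]
width: 0.0007
finger_force: 0.0
```

Request:
carry_out --steps '[[[0,0,0],0,1],[[0,0,0],0,1],[[0,0,0],0,1]]'

```text
time: 1.68
tool_pos: [0.4121, 0.0463, 0.2053]
ee_rot: [3.141, 0.0, 0.113]
wrist_force: [-0.0, -0.5, -1.4]
width: 0.0003
finger_force: 0.0
```

Request:
carry_out --steps '[[[0.017,-0.03,0],0,1],[[0.034,-0.06,0],0,1],[[0.05,-0.09,0],0,1],[[0.067,-0.121,0],0,1],[[0.067,-0.121,0.03],0,1],[[0.067,-0.121,0.06],0,1],[[0.067,-0.121,0.09],0,1],[[0.067,-0.121,0.09],0,1],[[0.067,-0.121,0.09],0,1]]'

```text
time: 2.8
tool_pos: [0.466, 0.1747, 0.1168]
ee_rot: [-3.141, -0.002, 0.114]
wrist_force: [-0.2, 0.4, 0.3]
width: 0.0004
finger_force: 0.0
```

```bash
python3 - <<'E'
from h import *
s=snap("wrist","pics/w1.png"); o=robot.get_obs(); print(o["tool_pos"],o["ee_rot"])
def pj(X):
    c=s["R"]@X+s["t"]; q=s["mtx"]@c; return q[:2]/q[2]
print("axis",pj([.4953,.1376,.088]),"tip",pj([.489,.1922,.087]),"tcp",pj(o["tool_pos"]))
E
```

```text
[0.46634118 0.17501298 0.1173437 ] [-3.14127866 -0.00316814  0.1141003 ]
axis [305.38121929 186.66483524] tip [232.28205418 186.3469212 ] tcp [251.35408417 232.44797829]
```

View pics/w1.png

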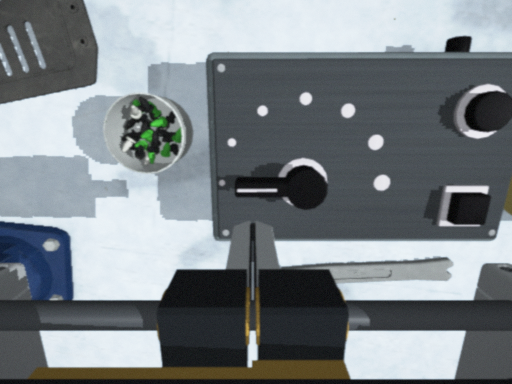

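Predictions match: the hub is at (306,187) and the pointer's tip at (237,187). The fingertips sit at (252,225), clear on the counter-clockwise side, so I work out the arc path.

```bash
python3 - <<'E'
import numpy as np
A=np.array([.4953,.1376]);p0=1.686;yaw=.114;S=np.array([.466,.1748])
X=np.array([np.cos(yaw),np.sin(yaw)]);Y=np.array([np.sin(yaw),-np.cos(yaw)])
for th in np.r_[0:1.96:.1,1.93,1.96]:
    p=p0-th;u=np.array([np.cos(p),np.sin(p)]);n=np.array([np.sin(p),-np.cos(p)])
    h=8*abs(n@X)+12.5*abs(n@Y)
    c=A+.039*u-(6+h)/1000*n
    print(round(th,2),np.round([(c-S)@X,(c-S)@Y],3))
E
```

```text
0.0 [0.011 0.001]
0.1 [ 0.014 -0.   ]
0.2 [ 0.017 -0.001]
0.3 [ 0.02  -0.002]
0.4 [ 0.023 -0.003]
0.5 [ 0.027 -0.003]
0.6 [ 0.031 -0.003]
0.7 [ 0.035 -0.003]
0.8 [ 0.038 -0.002]
0.9 [ 0.042 -0.   ]
1.0 [0.046 0.002]
1.1 [0.05  0.004]
1.2 [0.054 0.007]
1.3 [0.057 0.01 ]
1.4 [0.06  0.014]
1.5 [0.062 0.018]
1.6 [0.064 0.023]
1.7 [0.066 0.026]
1.8 [0.067 0.03 ]
1.9 [0.068 0.034]
1.93 [0.069 0.035]
1.96 [0.069 0.036]
```

Request:
carry_out --steps '[[[0,0,0.015],0,1],[[0,0,0.03],0,1],[[0,0,0.045],0,1],[[0,0,0.045],0,1],[[0,0,0.045],0,1]]'

```text
time: 3.48
tool_pos: [0.4651, 0.1757, 0.0704]
ee_rot: [3.141, 0.0, 0.116]
wrist_force: [0.1, 0.3, 1.2]
width: 0.0004
finger_force: 0.0
```

Request:
carry_out --steps '[[[0.008,0,0],0,1],[[0.014,0,0],0,1],[[0.017,-0.001,0],0,1],[[0.02,-0.002,0],0,1],[[0.023,-0.003,0],0,1],[[0.027,-0.003,0],0,1],[[0.031,-0.003,0],0,1],[[0.035,-0.003,0],0,1],[[0.035,-0.003,0],0,1]]'

```text
time: 4.6
tool_pos: [0.4994, 0.1826, 0.07]
ee_rot: [-3.142, 0.001, 0.116]
wrist_force: [-1.4, 0.4, -0.5]
width: 0.0003
finger_force: 0.7
```

Request:
carry_out --steps '[[[0.003,0.001,0],0,1],[[0.007,0.003,0],0,1],[[0.011,0.005,0],0,1],[[0.015,0.007,0],0,1],[[0.019,0.01,0],0,1],[[0.022,0.013,0],0,1],[[0.025,0.017,0],0,1],[[0.025,0.017,0],0,1]]'

```text
time: 5.6
tool_pos: [0.5271, 0.1681, 0.0706]
ee_rot: [3.141, -0.001, 0.115]
wrist_force: [-0.1, -0.5, 0.0]
width: 0.0004
finger_force: 0.0
```

```bash
python3 - <<'E'
from h import *
s=snap("wrist","pics/w2.png")
E
```

```text
(no output)
```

View pics/w2.png

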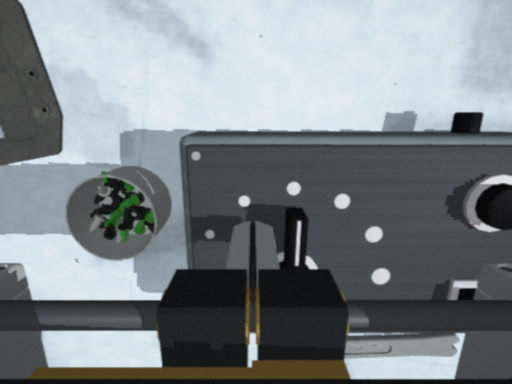

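The pointer (tip at 295,210) stands at the fourth mark (294,188). The fifth mark is at (342,201), so one more click is needed.

Request:
carry_out --steps '[[[0.002,0.004,0],0,1],[[0.004,0.009,0],0,1],[[0.006,0.012,0],0,1],[[0.007,0.016,0],0,1],[[0.008,0.018,0],0,1],[[0.008,0.02,0],0,1],[[0.009,0.021,0],0,1],[[0.009,0.021,0],0,1]]'

```text
time: 6.65
tool_pos: [0.5381, 0.1484, 0.0706]
ee_rot: [3.141, -0.001, 0.115]
wrist_force: [-0.3, 1.0, -0.8]
width: 0.0007
finger_force: 0.0
```

```bash
python3 - <<'E'
from h import *
s=snap("wrist","pics/w3.png")
E
```

```text
(no output)
```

View pics/w3.png

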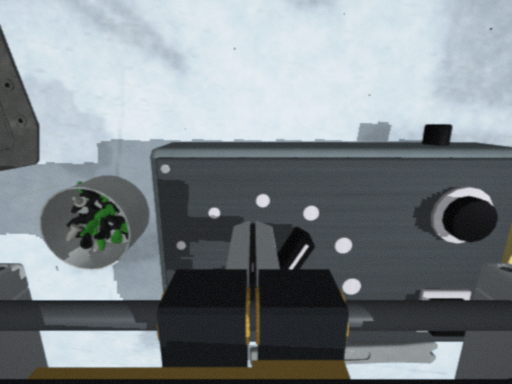

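The pointer has snapped to the fifth mark (311,213) and the fingers are no longer pressing on it. I back off, lift and go over the start button.

Request:
carry_out --steps '[[[0,-0.008,0],0,1],[[0,-0.008,-0.03],0,1],[[0,-0.008,-0.06],0,1],[[0.004,0.03,-0.06],0,1],[[0.008,0.065,-0.06],0,1],[[0.012,0.1,-0.06],0,1],[[0.0127,0.13,-0.06],0,1],[[0.0127,0.143,-0.06],0,1],[[0.0127,0.143,-0.06],0,1],[[0.0127,0.143,-0.06],0,1]]'

```text
time: 7.95
tool_pos: [0.5667, 0.0094, 0.1304]
ee_rot: [-3.141, 0.0, 0.117]
wrist_force: [0.9, 1.1, -0.2]
width: 0.0003
finger_force: 0.0
```

```bash
python3 - <<'E'
from h import *
s=snap("top","pics/t2.png"); o=robot.get_obs(); print(o["tool_pos"],o["wrist_force"])
s=snap("wrist","pics/w4.png")
E
```

```text
[0.56666623 0.00942852 0.13048556] [-0.60531712 -0.28326632 -0.20769545]
```

View pics/w4.png

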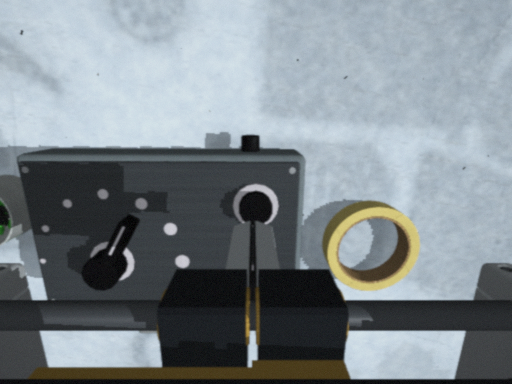

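The pointer aims at the fifth mark (141,204), and the fingers are over the start button (256,207). I press in small steps.

Request:
carry_out --steps '[[[0,0.001,0.02],0,1],[[0,0.001,0.04],0,1],[[0,0.001,0.05],0,1],[[0,0.001,0.054],0,1],[[0,0.001,0.056],0,1],[[0,0.001,0.058],0,1],[[0,0.001,0.059],0,1],[[0,0.001,0.059],0,1]]'

```text
time: 9.05
tool_pos: [0.5672, 0.0076, 0.0721]
ee_rot: [-3.141, -0.001, 0.116]
wrist_force: [-2.1, 1.8, 4.3]
width: 0.0003
finger_force: 2.3
```

Request:
carry_out --steps '[[[0,0,0.001],0,1],[[0,0,0.002],0,1],[[0,0,0.002],0,1],[[0,0,0.002],0,1]]'

```text
time: 9.55
tool_pos: [0.5672, 0.0075, 0.0712]
ee_rot: [-3.141, -0.001, 0.116]
wrist_force: [-5.1, 3.6, 9.6]
width: 0.0002
finger_force: 4.9
```

Request:
carry_out --steps '[[[0,0,0.001],0,1],[[0,0,0.001],0,1],[[0,0,0.001],0,1]]'

```text
time: 9.93
tool_pos: [0.5673, 0.0075, 0.0711]
ee_rot: [-3.141, -0.002, 0.116]
wrist_force: [-6.8, 2.4, 14.0]
width: 0.0006
finger_force: 6.6
```

The position has stopped changing while the force climbs, so the button has bottomed out. I release and lift.

Request:
carry_out --steps '[[[0,0,-0.004],0,1],[[0,0,-0.012],0,1],[[0,0,-0.03],0,1],[[0,0,-0.06],0,1],[[0,0,-0.08],0,1],[[0,0,-0.08],0,1],[[0,0,-0.08],0,1]]'

```text
time: 10.8
tool_pos: [0.5666, 0.007, 0.1476]
ee_rot: [3.141, 0.001, 0.116]
wrist_force: [0.6, -0.0, 0.3]
width: 0.0006
finger_force: 0.0
```

```bash
python3 - <<'E'
from h import *
s=snap("wrist","pics/w5.png"); o=robot.get_obs(); print(o["tool_pos"],o["wrist_force"],abs(o["qvel"]).max())
E
```

```text
[0.56627634 0.00711042 0.1471598 ] [ 0.20339356 -0.60712965 -0.38203653] 0.008584626336530593
```

View pics/w5.png

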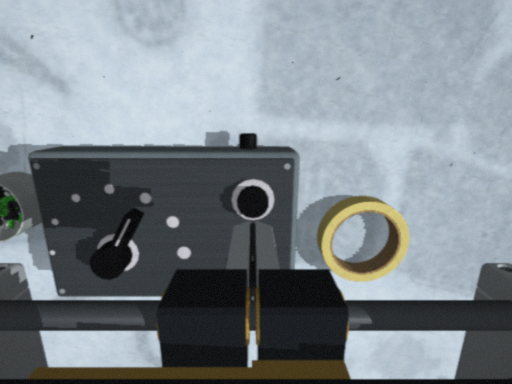

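The pointer is still at the fifth mark (146,198), the start button (253,200) is up, and the arm touches nothing.

```bash
python3 -c "
from bench import robot
print(robot.close_job())"
```

```text
the job is handed in; nothing more can be done
None
```

I pushed the selector to the fifth mark, then pressed the start button to its stop and let it come back up; the job is handed in at about 11 s, but no verdict came back.

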